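# Turn salvaged capacitors stripe-up, discharge and return them

## Task

First roll every blue capacitor on the pink mat until its white stripe faces straight up (within about 15 degrees), and let them all lie so on the mat together. Then lay each one, stripe still up, in a V cradle of its own on the discharge fixture, roughly centred along it, and with all of them loaded swing the red sprung lever fully to its stop and let it spring back. Finally take the discharged capacitors out and lay them back on the mat on their sides, any way up; leave everything else on the bench where it is.

Things in the scene. Friction and masses are not known exactly. Their poses are not given: they have to be found in the camera images.
- cap1: capacitor (up to four alike, some absent): dark blue cylinder, diameter 40, length 90 mm, about 0.15 kg, on its side; origin at its centre, y along its axis (terminals at -y), z out through the middle of its 14 mm wide white lengthwise stripe (z up = stripe up). Rolls without slipping under a light press from above, stays where let go; a knock can send it rolling
- cap2: capacitor (up to four alike, some absent): dark blue cylinder, diameter 40, length 90 mm, about 0.15 kg, on its side; origin at its centre, y along its axis (terminals at -y), z out through the middle of its 14 mm wide white lengthwise stripe (z up = stripe up). Rolls without slipping under a light press from above, stays where let go; a knock can send it rolling
- cap3: capacitor (up to four alike, some absent): dark blue cylinder, diameter 40, length 90 mm, about 0.15 kg, on its side; origin at its centre, y along its axis (terminals at -y), z out through the middle of its 14 mm wide white lengthwise stripe (z up = stripe up). Rolls without slipping under a light press from above, stays where let go; a knock can send it rolling
- cap4: capacitor (up to four alike, some absent): dark blue cylinder, diameter 40, length 90 mm, about 0.15 kg, on its side; origin at its centre, y along its axis (terminals at -y), z out through the middle of its 14 mm wide white lengthwise stripe (z up = stripe up). Rolls without slipping under a light press from above, stays where let go; a knock can send it rolling
- mat: pink antistatic mat fixed on the table, 260 mm (x) by 560 mm (y), 4 mm thick, with darker foam edges 10 mm wide and 16 mm above the table along its near and far sides (free width between them 240 mm) that stop a rolling capacitor; origin at the centre of its underside; the capacitors start on it
- fixture: grey discharge fixture fixed on the table: plate 8 mm thick, 130 mm wide in y, from -225 to +135 mm in x; origin on its underside. Three black 90 degree V cradles at x = -80, 0, +80 mm run along its y: 84 mm long, V bottom 12 and cheek tops 28 mm above the table, 40 mm wide. The lever is at x = -155 mm
- lever_pivot (a point): pivot of the lever on the fixture, 35 mm above the table, at x = -155 mm in the fixture's frame; the blue lever block under it is 50 by 70 mm and 26 mm high
- lever_tip (a point): top of the lever, 85 mm from the pivot; the red grip (diameter 18 mm) covers the last 30 mm, the stem below is a 10 mm bar
- lever (a joint): sprung discharge lever, hinge along the fixture's x: at 0 (rest) it leans 0.45 rad towards the fixture's +y, at 0.9 rad (its stop) it leans 0.45 rad towards -y; a spring (about 1 N at the grip at rest, 4 N at the stop) returns it to 0 when let go
- cradle1 (a point): where the centre of a capacitor seated in this V cradle comes to lie, 40 mm above the table; the capacitor's axis then runs along the fixture's y; it may point either way
- cradle2 (a point): where the centre of a capacitor seated in this V cradle comes to lie, 40 mm above the table; the capacitor's axis then runs along the fixture's y; it may point either way
- cradle3 (a point): where the centre of a capacitor seated in this V cradle comes to lie, 40 mm above the table; the capacitor's axis then runs along the fixture's y; it may point either way
- heatsink: bystander, to be left alone: finned aluminium heatsink 60 x 36 x 24 mm; origin at its underside
- spool: bystander, to be left alone: solder spool, 56 mm diameter, 40 mm high; origin at its underside
- screwdriver: bystander, to be left alone: screwdriver 190 mm long, lying
- cleaner: bystander, to be left alone: cleaner bottle with red cap, 56 mm diameter, 130 mm high; origin at its underside
- screw_dish: bystander, to be left alone: white dish, 60 mm diameter, 22 mm high; origin at its underside
- card: bystander, to be left alone: small green circuit card 70 x 50 mm, up to 17 mm high; origin at its underside
There are look-alikes about, which are no part of the job. What is shaped like the cap2 but orange is not meant.

How it is judged:
By the outcome, as a careful person would: the job done as asked, in the order asked, and still so for the second after the job is handed in, with the robot touching nothing.
Of cap1, cap2, cap3, cap4 only 2 to 3 are there at a start; the rules pass over those that are not, and their reading is None.
At some moment in a run one of cap1, cap2, cap3, cap4 may be knocked a few centimetres aside while the robot is not near it.
It also fails if it takes over 210 s, if anything falls off the work surface, if the arm or the gripper's body presses on something with over 40 N, if the wrist force passes 120 N, or if a joint passes its speed limit or range.

## Robot

A 6-joint arm with a two-finger parallel gripper is mounted at the origin on the work surface. World frame = base frame: x ahead of the robot, y to its left, z up, the work surface at z = 0. Lengths are in m, angles in rad, forces in N, time in s.
With the tool pointing down it reaches from about 0.375 to 0.925 m from the base axis. Payload 5.7 kg.
Tool frame: the origin (TCP) lies midway between the tips of the shut fingers; the grasp point (between the pads) lies 19 mm behind it; z points along the fingers, y is the line along which they close (so a half turn about z gives the same grasp; the last joint's range is limited). The gripper opens to 88 mm and grips with 3 to 60 N. Pads are 20 mm wide; open, the fingers measure 115 mm over their backs; the gripper's body (75 mm by 178 mm) begins 61 mm behind the grasp point.
Start: joints at [-0.115, 0.359, 1.51, -0, 1.272, -0.115], TCP at [0.6, -0, 0.223] pointing down, gripper open.
Joint ranges: [-2.97, 2.97], [-1.01, 2.36], [0.21, 2.38], [-0.96, 4.11], [0.2, 2.71], [-2.98, 2.98]. Speed limits (rad/s): [2.39, 2.39, 3.14, 3.14, 3.14, 3.14].

## Interface

Orientations are given as a unit quaternion [x, y, z, w].
In Python, from bench import move_ptp, servo_line, goto_joints, move_gripper, sleep, inverse_kinematics, capture, PlanningError, close_job, spot_in, silhouettes, current_clock, current_joint_pos, current_qvel, current_joint_torque, current_position, current_orientation, current_force, current_torque, current_finger_gap, current_grip_force gives the robot as it stands. Calls block until the motion is done:
- move_ptp(position, orientation): joint-space move of the TCP to a pose.
- servo_line(position, orientation=None, rate=0.15, contact_N=None): straight line of the TCP; orientation=None keeps the orientation; rate is the mean speed in m/s. With contact_N (N) it stops when the force on the tool has changed by that much, and returns True; else False.
- goto_joints(angles): joint-space move.
- move_gripper(opening): finger opening in m; the grip force is fixed at half the most; returns when the fingers have stopped.
- sleep(seconds).
- inverse_kinematics(position, orientation): joint angles nearest the present ones, or None.
- capture(name): name is "scene" or "side" or "wrist"; returns a dict with "image" (400x640x3 uint8, blue, green, red), "range_z" (400x640 float32, m along the optical axis (not along the pixel's ray), 0 where there is no reading), "intrinsics" (3x3 intrinsics, pixels), "R" (3x3) and "t" (3): a world point X has camera coordinates R X + t. Camera axes: x right, y down, z forward; pixel columns grow to the right and rows downward; lengths in m; the calibration is good to about 2 mm. A picture is of the moment at which its call begins.
A pose or a line that the arm cannot do raises PlanningError and nothing moves.
- close_job(): hands the job in; it is judged then, once.
Trained networks look in the newest picture that a camera, given by its name, has taken for a name from the list of things; names that differ only in an ending like _2 or _b are one class to them, and where a whole thing is asked for, a point or a joint stands for the part that bears it (a point fixed in the world has none). Each returns a list of dicts, best first, with "conf" (0 to 1); they miss things now and then, are a little off and sometimes report something else, mostly with a low value. They report only what shows in the picture. A call takes as long as a camera call. They do not tell look-alikes from the thing itself.
- spot_in(camera, query): "xy" ([column, row] in pixels, amid what is visible of it).
- silhouettes(camera, query): "region" (400x640 bool, what is visible of it) and "xy" ([column, row] in pixels, amid what is visible of it).
Readings, each from a call of its own:
- current_clock(): time.
- current_joint_pos(): joint angles.
- current_qvel(): joint speeds.
- current_joint_torque(): joint torques, N m.
- current_position(): TCP position.
- current_orientation(): TCP orientation.
- current_force(): force on the tool from outside, world axes, zero at the start.
- current_torque(): the same for the moment, N m.
- current_finger_gap(): finger opening in m.
- current_grip_force(): force on a finger pad.
Only numpy, scipy, OpenCV 4.12 (cv2) and the standard library are available. Lean on these libraries where they do the work, as an engineer would, in place of code of your own. Each camera call takes 0.05 s, during which the arm holds its last target. There are 200 camera calls.

## Working session

There is one attempt and no reset: what is moved stays moved. The work goes in short steps, each a Python script; the robot and the scene stay as the last script left them, time stands still between calls to the robot, and variables do not carry over. Pictures are saved under pics/ and viewed, at most 14 in all, crops included, and the job is handed in when it is done.

```bash
mkdir -p pics; ls; cat > h.py <<'E'
import numpy as np, cv2
from bench import *
from scipy.spatial.transform import Rotation as Ro
def world(c,u,v,z=None):
    K,R,t=c["intrinsics"],c["R"],c["t"]
    d=np.linalg.solve(K,np.array([u,v,1.0]))
    if z is None:
        return R.T@(d*c["range_z"][int(round(v)),int(round(u))]-t)
    o=-R.T@t; w=R.T@d
    return o+w*(z-o[2])/w[2]
def cloud(c):
    K,R,t=c["intrinsics"],c["R"],c["t"]
    v,u=np.mgrid[0:400,0:640]
    P=np.stack([(u-K[0,2])/K[0,0],(v-K[1,2])/K[1,1],np.ones_like(u)],-1)*c["range_z"][...,None]
    return (P-t)@R
def proj(c,X):
    p=c["intrinsics"]@(c["R"]@np.asarray(X)+c["t"]); return p[:2]/p[2]
E
python3 - <<'E'
from h import *
ims=[]
for n in ["scene","side"]:
    c=capture(n); cv2.imwrite(f"pics/{n}0.png",c["image"])
    print(n,np.round(-c["R"].T@c["t"],3),np.round(c["R"][2],2),c["intrinsics"][0,0])
    for q in ["cap1","fixture","lever","lever_tip","mat","cradle1"]:
        for r in silhouettes(n,q): 
            P=cloud(c)[r["region"]&(c["range_z"]>0)]
            print(q,round(r["conf"],2),np.round(r["xy"]),np.round(np.median(P,0),3) if len(P) else None)
E
```

```text
pics
scene [0.965 0.628 0.725] [-0.47 -0.61 -0.64] 424.6606468454694
cap1 0.92 [366. 265.] [0.523 0.214 0.038]
cap1 0.83 [334. 128.] [ 0.223 -0.281  0.029]
cap1 0.73 [246. 168.] [ 0.534 -0.265  0.008]
cap1 0.71 [396. 317.] [0.563 0.344 0.038]
cap1 0.57 [327. 231.] [0.53  0.08  0.036]
fixture 0.87 [244. 166.] [ 0.534 -0.265  0.008]
lever_tip 0.61 [190. 220.] [ 0.754 -0.139  0.037]
mat 0.89 [360. 275.] [0.537 0.208 0.003]
cradle1 0.73 [244. 166.] [ 0.535 -0.265  0.008]
cradle1 0.37 [329. 170.] [ 0.347 -0.129  0.014]
side [0.442 0.686 0.733] [ 0.06 -0.71 -0.7 ] 391.13059418272184
cap1 0.9 [304. 278.] [0.515 0.213 0.04 ]
cap1 0.73 [419. 147.] [ 0.213 -0.28   0.032]
cap1 0.71 [277. 334.] [0.553 0.345 0.04 ]
cap1 0.68 [199. 269.] [0.729 0.237 0.078]
cap1 0.61 [306. 230.] [0.522 0.084 0.04 ]
fixture 0.88 [333. 150.] [ 0.483 -0.265  0.01 ]
lever 0.57 [238. 170.] [ 0.748 -0.141  0.038]
lever 0.49 [365. 133.] [ 0.387 -0.246  0.091]
lever_tip 0.58 [332. 153.] [ 0.484 -0.265  0.01 ]
mat 0.65 [310. 291.] [0.51  0.227 0.005]
cradle1 0.87 [331. 147.] [ 0.484 -0.264  0.01 ]
```

View pics/scene0.png

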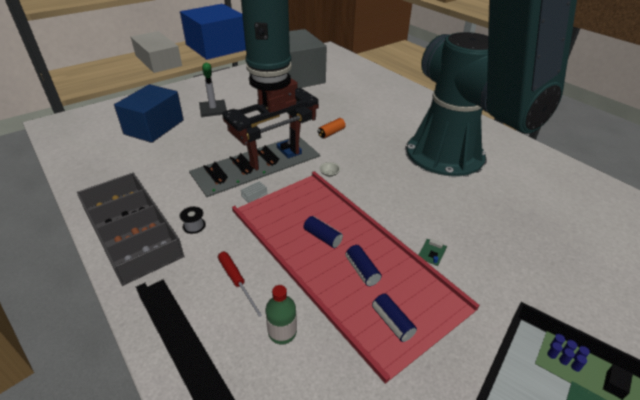

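View pics/side0.png

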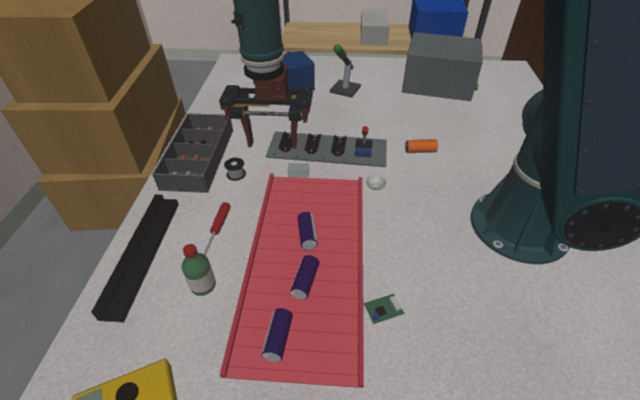

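Candidates: dark blue capacitors at scene px (322,232), (364,265), (395,317), all on the mat. The orange cylinder at (331,128) is a look-alike, and so is the green-knobbed joystick at side px (345,60). The real lever is the red one at side px (365,133). I'll take the three blue ones and check them with the wrist camera.

```bash
cat >> h.py <<'E'
def down(yaw):  # tool z down; finger closing line (tool y) along world angle yaw
    y=np.array([np.cos(yaw),np.sin(yaw),0]); z=np.array([0,0,-1.]); x=np.cross(y,z)
    return Ro.from_matrix(np.stack([x,y,z],1)).as_quat()
E
python3 - <<'E'
from h import *
print(current_orientation(), Ro.from_quat(current_orientation()).as_matrix().round(2).tolist())
t0=current_clock()
move_ptp([0.50,0.20,0.42],current_orientation()); print(current_clock()-t0)
c=capture("wrist"); cv2.imwrite("pics/w0.png",c["image"]); print(np.round(-c["R"].T@c["t"],3),np.round(c["R"],2))
for r in silhouettes("wrist","cap1"):
    m=r["region"]&(c["range_z"]>0); P=cloud(c)[m]; print(round(r["conf"],2),np.round(r["xy"]),np.median(P,0).round(3),c["image"][m].mean(0).round())
c=capture("side"); cv2.imwrite("pics/s1.png",cv2.resize(c["image"][90:190,240:440],None,fx=4,fy=4))
for q in ["fixture","lever","lever_tip"]:
  for r in silhouettes("side",q): 
    P=cloud(c)[r["region"]&(c["range_z"]>0)]
    print(q,round(r["conf"],2),np.round(r["xy"]),np.round(np.median(P,0),3), P.min(0).round(3),P.max(0).round(3))
E
```

```text
[ 7.07126581e-01  7.07086980e-01 -1.02035285e-05 -2.64783520e-05] [[0.0, 1.0, -0.0], [1.0, -0.0, 0.0], [0.0, -0.0, -1.0]]
1.1417
[0.5   0.267 0.581] [[ 1.    0.   -0.  ]
 [ 0.   -0.97  0.25]
 [-0.   -0.25 -0.97]]
0.96 [333. 228.] [0.522 0.075 0.041] [94. 53. 51.]
0.72 [354.  64.] [0.552 0.338 0.042] [86. 38. 36.]
0.55 [331. 150.] [0.514 0.204 0.041] [82. 33. 34.]
fixture 0.92 [330. 148.] [ 0.49  -0.267  0.01 ] [ 0.311 -0.4   -0.003] [ 0.682 -0.208  0.115]
fixture 0.58 [299. 169.] [ 0.571 -0.156  0.021] [ 0.542 -0.223 -0.002] [ 0.603 -0.147  0.027]
lever 0.38 [363. 133.] [ 0.388 -0.242  0.104] [ 0.382 -0.267  0.05 ] [ 0.396 -0.234  0.115]
```

View pics/w0.png

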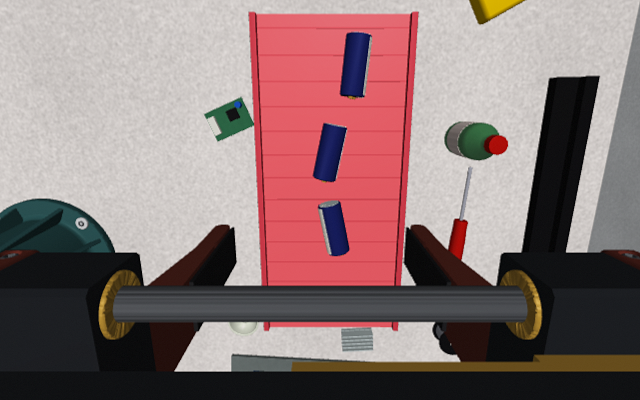

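View pics/s1.png

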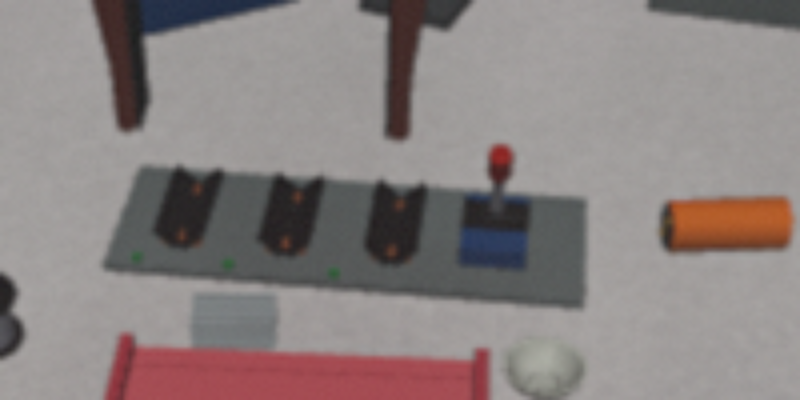

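The wrist view shows three blue capacitors: A at (333,228) with its stripe on the left (-x), B at (331,150), and C at (355,65) with its stripe on the right (+x). The crop confirms the red lever beside the third cradle. Next I'll measure the capacitor axes, the stripe angles and the fixture pose.

```bash
cat >> h.py <<'E'
from scipy.optimize import least_squares
def find_caps(cams=("wrist","scene","side"), zc=0.024, box=((.40,.68),(-.1,.52)), zmin=0.024, verbose=True):
    """list of dicts: x,y,th (axis angle in world), roll (rad, 0 = stripe up, + = towards n=(sin th,-cos th))"""
    C=[capture(n) for n in cams]; pts=[];col=[]
    for c in C:
        P=cloud(c).reshape(-1,3); I=c["image"].reshape(-1,3).astype(float)
        m=(P[:,2]>zmin)&(P[:,2]<zc+.03)&(c["range_z"].ravel()>0)
        for k in (0,1): m&=(P[:,k]>box[k][0])&(P[:,k]<box[k][1])
        m&=I[:,2]<1.3*I[:,0]+15      # not red
        pts.append(P[m]);col.append(I[m])
    P=np.concatenate(pts);I=np.concatenate(col)
    g=np.zeros((400,400),np.uint8); ij=((P[:,:2]-[box[0][0],box[1][0]])/.0025).astype(int).clip(0,399)
    g[ij[:,0],ij[:,1]]=1; g=cv2.morphologyEx(g,cv2.MORPH_CLOSE,np.ones((3,3),np.uint8))
    n,lab=cv2.connectedComponents(g); l=lab[ij[:,0],ij[:,1]]; out=[]
    for k in range(1,n):
        Q=P[l==k];J=I[l==k]
        if len(Q)<150: continue
        b=Q[:,:2].mean(0); e=np.linalg.svd(Q[:,:2]-b,full_matrices=False)[2][0]; e=e*np.sign(e[1])
        def res(p):
            d=np.array([np.cos(p[2]),np.sin(p[2])]); q=Q[:,:2]-p[:2]
            return np.hypot(q@[d[1],-d[0]],Q[:,2]-p[3])-.02
        s=least_squares(res,[*b,np.arctan2(e[1],e[0]),zc],loss="soft_l1",f_scale=.002).x
        d=np.array([np.cos(s[2]),np.sin(s[2])]); nn=np.array([d[1],-d[0]])
        a=(Q[:,:2]-s[:2])@d; r=np.hypot((Q[:,:2]-s[:2])@nn,Q[:,2]-s[3])
        ok=abs(r-.02)<.006; lo,hi=np.percentile(a[ok],[1,99]); 
        if not .07<hi-lo<.11: 
            if verbose: print("skip",b.round(3),len(Q),round(hi-lo,3))
            continue
        cen=s[:2]+d*(lo+hi)/2
        q=Q[:,:2]-cen; a=q@d; phi=np.arctan2(q@nn,Q[:,2]-s[3])
        bright=J.min(1)>0.4*J.max(1)+0; w=bright&(abs(a)<.032)&ok&(J.max(1)>60)
        h=[]; bins=np.radians(np.arange(-130,131,10))
        for x0,x1 in zip(bins[:-1],bins[1:]):
            mm=(phi>=x0)&(phi<x1)&(abs(a)<.032)&ok; h.append(int(100*w[mm].mean()) if mm.sum()>8 else -1)
        roll=np.median(phi[w]) if w.sum()>15 else None
        out.append(dict(x=cen[0],y=cen[1],z=s[3],th=s[2],roll=roll,n=int(w.sum())))
        if verbose: print(np.round(cen,4),"z",round(s[3],4),"th",round(np.degrees(s[2]),1),"len",round(hi-lo,3),"roll",None if roll is None else round(np.degrees(roll),1),w.sum(),"\n  ",h)
    return sorted(out,key=lambda o:o["y"])
E
python3 - <<'E'
from h import *
find_caps()
c=capture("side"); P=cloud(c); r=silhouettes("side","fixture")[0]["region"]&(c["range_z"]>0)
Q=P[r]; q=Q[abs(Q[:,2]-.008)<.005]; q=q[(q[:,1]>-.36)]
rect=cv2.minAreaRect((q[:,:2]*1000).astype(np.float32)); print(rect, cv2.boxPoints(rect).round(0).tolist())
L=P[110:150,345:385].reshape(-1,3); I=c["image"][110:150,345:385].reshape(-1,3).astype(int)
red=(I[:,2]>2*I[:,0])&(I[:,2]>60); print("red",L[red].mean(0).round(4),L[red].min(0).round(3),L[red].max(0).round(3),red.sum())
k=(Q[:,2]>.02)&(Q[:,2]<.034); q=Q[k]; b=np.histogram(q[:,0],bins=np.arange(.34,.7,.01)); print(b[0].tolist())
E
```

```text
skip [0.457 0.504] 226 0.116
[0.5148 0.2033] z 0.0238 th 78.4 len 0.089 roll 6.5 513 
   [-1, -1, -1, -1, -1, 57, 13, 16, 32, 26, 25, 27, 25, 25, 24, 25, 16, 7, 13, 56, 91, 100, -1, -1, -1, -1]
[0.5225 0.071 ] z 0.0239 th 101.7 len 0.09 roll -29.4 511 
   [-1, -1, -1, -1, -1, -1, 100, 100, 100, 78, 29, 26, 21, 21, 24, 20, 21, 22, 9, 7, 16, 21, -1, -1, -1, -1]
[0.5543 0.3367] z 0.0238 th 84.3 len 0.089 roll 28.9 925 
   [-1, -1, -1, -1, -1, 41, 3, 12, 28, 30, 29, 29, 26, 27, 24, 27, 24, 57, 100, 100, 100, 100, -1, -1, -1, -1]
((496.22393798828125, -286.99676513671875), (140.5679931640625, 360.3265075683594), 86.30388641357422) [[312.0, -346.0], [671.0, -369.0], [681.0, -228.0], [321.0, -205.0]]
red [ 0.3891 -0.2407  0.1071] [ 0.383 -0.248  0.091] [ 0.394 -0.236  0.114] 28
[0, 1, 25, 38, 25, 38, 33, 8, 0, 4, 49, 23, 11, 59, 9, 0, 0, 1, 47, 20, 12, 58, 9, 0, 0, 2, 48, 15, 18, 57, 5, 0, 0, 0, 0]
```

```bash
python3 - <<'E'
s=open('h.py').read()
a=s.index("        bright=J.min"); b=s.index("        out.append(dict")
s=s[:a]+'''        k=(abs(a)<.032)&ok; w=(J[:,2]>.7*J[:,0])&(J[:,0]>50); f=phi[k]; ww=w[k]
        g=np.radians(np.arange(-120,121,1.)); sc=[np.mean((abs(f-x)<.35)==ww) for x in g]
        bw=f[ww]; roll=g[int(np.mean(np.flatnonzero(np.array(sc)>max(sc)-1e-9)))] if len(bw)>25 else None
        h=["%.2f"%max(sc)]; w=ww
'''+s[b:]
s+='''
UP=0.16
def roll_cap(c, ang):
    """roll stripe by ang (positive = towards n) in strokes"""
    n=np.array([np.sin(c["th"]),-np.cos(c["th"])]); q=down(c["th"]-np.pi/2); p=np.array([c["x"],c["y"]])
    k=int(np.ceil(abs(ang)/np.radians(56)))
    for i in range(k):
        L=ang/k*.02; a=p-n*L/2; b=p+n*1.5*L
        if i==0: move_ptp([*a,UP],q); move_gripper(0.0)
        servo_line([*a,.056],q,rate=.15)
        hit=servo_line([*a,.038],q,rate=.02,contact_N=2.5)
        z=current_position()[2]; f0=current_force()
        servo_line([*b,z-.0005],q,rate=.04); f1=current_force()
        print("hit",hit,"z",round(z,4),np.round(f0,1),np.round(f1,1))
        servo_line([*b,z+.02],q,rate=.1); p=p+n*L
    servo_line([*b,UP],q,rate=.3)
'''
open('h.py','w').write(s)
E
python3 - <<'E'
from h import *
c=find_caps(); A=c[0]
if abs(A["roll"]+.9)<.35:
    roll_cap(A,-A["roll"]); move_ptp([0.50,0.20,0.42],down(0)); find_caps()
print(current_clock())
E
```

```text
skip [0.458 0.504] 222 0.114
[0.5148 0.2032] z 0.0238 th 78.4 len 0.089 roll 85.0 330 
   ['0.88']
[0.5224 0.071 ] z 0.0239 th 101.8 len 0.09 roll -54.0 315 
   ['0.93']
[0.5543 0.3367] z 0.0239 th 84.4 len 0.089 roll 67.0 550 
   ['0.91']
hit True z 0.0436 [-1.2 -0.2  5.5] [ 0.6 -0.6  5.1]
skip [0.458 0.504] 221 0.114
[0.5148 0.2031] z 0.0237 th 78.6 len 0.089 roll 85.0 332 
   ['0.88']
[0.5409 0.075 ] z 0.0242 th 101.9 len 0.089 roll -4.0 736 
   ['0.85']
[0.5543 0.3367] z 0.0238 th 84.3 len 0.09 roll 67.0 538 
   ['0.91']
9.7
```

```bash
python3 - <<'E'
from h import *
c=find_caps(verbose=False)
roll_cap(c[1],-c[1]["roll"]); roll_cap(c[2],-c[2]["roll"]); move_ptp([0.50,0.20,0.42],down(0)); find_caps()
w=capture("wrist"); cv2.imwrite("pics/w1.png",w["image"][0:270,200:460].repeat(2,0).repeat(2,1))
print(current_clock())
E
```

```text
hit True z 0.0437 [-0.3  0.1  5.1] [-1.1 -0.6  5.9]
hit True z 0.0437 [ 1.  -0.2  5.2] [0.4 0.5 5.7]
hit True z 0.044 [ 0.7 -0.6  5.4] [-0.3 -1.1  6.7]
hit True z 0.044 [0.1 0.2 4. ] [-0.3 -0.3  4.9]
skip [0.458 0.504] 222 0.116
[0.485 0.209] z 0.0242 th 78.4 len 0.09 roll 5.0 1020 
   ['0.80']
[0.5308 0.339 ] z 0.0242 th 84.3 len 0.09 roll 7.0 1321 
   ['0.81']
[0.5409 0.0753] z 0.0242 th 101.7 len 0.089 roll -5.0 745 
   ['0.84']
23.6083
```

View pics/w1.png

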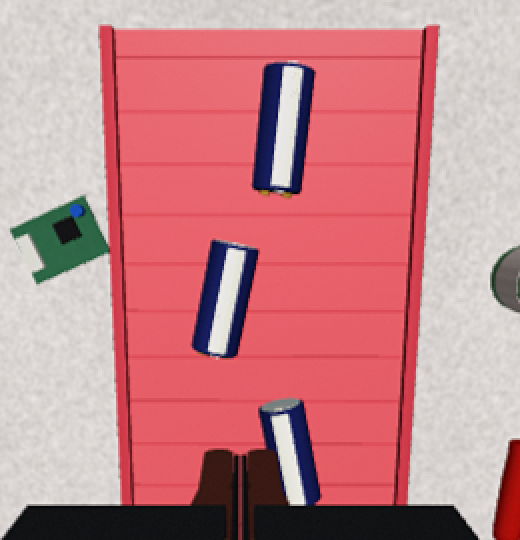

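The wrist crop shows all three stripes near the top, A (290,450), B (225,300) and C (285,125), with small residual angles. I'll trim those using the wrist camera only and look over the fixture.

```bash
python3 - <<'E'
from h import *
V=[0.50,0.13,0.42]
move_gripper(0.088)
move_ptp(V,down(0)); c=find_caps(("wrist",)); find_caps(("side",));
did=0
for o in c:
    if abs(o["roll"])>np.radians(3.5): roll_cap(o,-o["roll"]); did=1
if did: move_gripper(0.088); move_ptp(V,down(0)); find_caps(("wrist",)); find_caps(("side",))
print(current_clock())
E
```

```text
[0.4843 0.2083] z 0.0247 th 78.6 len 0.089 roll 6.0 448 
   ['0.94']
skip [0.529 0.324] 1215 0.062
[0.5409 0.0745] z 0.0246 th 101.8 len 0.09 roll -6.0 369 
   ['0.94']
[0.4864 0.2083] z 0.0242 th 78.2 len 0.09 roll -2.0 378 
   ['0.55']
[0.5322 0.3389] z 0.0241 th 84.2 len 0.09 roll 2.0 488 
   ['0.61']
[0.542  0.0743] z 0.0243 th 102.0 len 0.09 roll -2.0 256 
   ['0.60']
hit True z 0.0443 [1.  0.6 4.6] [0.2 0.8 7.3]
hit True z 0.0443 [ 0.2 -0.3  5.4] [-0.6 -0.2  6.3]
[0.4822 0.2088] z 0.0247 th 78.5 len 0.089 roll 1.0 456 
   ['0.94']
skip [0.529 0.324] 1223 0.062
[0.5432 0.0751] z 0.0246 th 101.8 len 0.09 roll -1.0 378 
   ['0.93']
[0.4844 0.2087] z 0.0241 th 78.5 len 0.09 roll -3.0 392 
   ['0.51']
[0.5322 0.3389] z 0.0241 th 84.4 len 0.089 roll 0.0 495 
   ['0.61']
[0.5444 0.0745] z 0.0243 th 101.7 len 0.09 roll -1.0 265 
   ['0.57']
36.3917
```

```bash
python3 - <<'E'
from h import *
V=[0.50,0.20,0.42]
move_ptp(V,down(0)); c=[o for o in find_caps(("wrist",)) if o["y"]>.3]
if c and abs(c[0]["roll"])>np.radians(3.5):
    roll_cap(c[0],-c[0]["roll"]); move_gripper(0.088); move_ptp(V,down(0)); find_caps(("wrist",))
move_ptp([0.50,-0.13,0.42],down(0)); c=capture("wrist"); cv2.imwrite("pics/f0.png",c["image"]); np.savez("f0.npz",**c)
for q in ["fixture","lever","heatsink","screw_dish"]:
  for r in silhouettes("wrist",q):
    P=cloud(c)[r["region"]&(c["range_z"]>0)]; print(q,round(r["conf"],2),np.round(r["xy"]),P.min(0).round(3),P.max(0).round(3))
    if q=="fixture": np.save("freg.npy",r["region"])
print(current_clock())
E
```

```text
[0.4824 0.2093] z 0.0247 th 78.5 len 0.09 roll 0.0 416 
   ['0.93']
[0.5303 0.3384] z 0.0247 th 84.2 len 0.088 roll 5.0 494 
   ['0.93']
[0.5432 0.0752] z 0.0246 th 101.8 len 0.09 roll 0.0 345 
   ['0.94']
hit True z 0.0443 [ 1.2 -0.1  5.9] [ 0.2 -0.8  5.6]
[0.4825 0.2094] z 0.0247 th 78.4 len 0.089 roll 1.0 417 
   ['0.93']
[0.5283 0.3387] z 0.0247 th 84.4 len 0.089 roll 0.0 492 
   ['0.94']
[0.5431 0.0757] z 0.0245 th 101.7 len 0.089 roll -1.0 346 
   ['0.94']
fixture 0.16 [329.  82.] [ 0.385 -0.146 -0.001] [0.653 0.108 0.028]
lever 0.65 [249. 238.] [ 0.353 -0.276  0.009] [ 0.396 -0.234  0.116]
lever 0.5 [467. 168.] [ 0.721 -0.176 -0.001] [ 0.776 -0.122  0.044]
heatsink 0.92 [362. 176.] [ 0.54  -0.191 -0.001] [ 0.605 -0.147  0.028]
heatsink 0.68 [349.  27.] [0.519 0.025 0.003] [0.57  0.099 0.048]
screw_dish 0.59 [232. 150.] [ 0.323 -0.15   0.003] [ 0.379 -0.095  0.025]
45.9
```

View pics/f0.png

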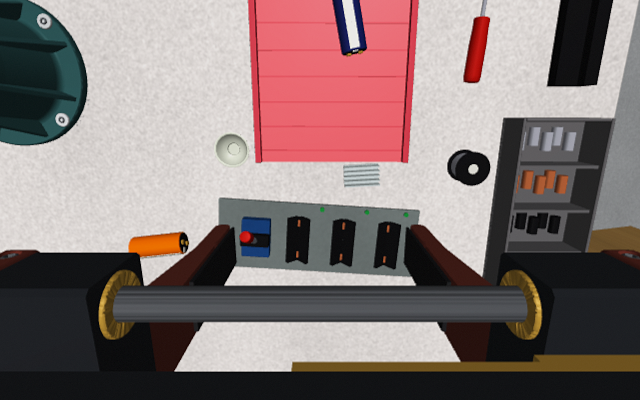

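The fixture is fully visible: plate corners at (219,198) and (419,211), cradles at (298,240), (343,242) and (387,245), and the red grip at (246,238).

```bash
python3 - <<'E'
from h import *
c=dict(np.load("f0.npz")); P=cloud(c); I=c["image"].astype(int)
print("corners",[world(c,*p,z=.008).round(4).tolist() for p in [(219.5,198),(419,211)]])
cs=[]
for u0,u1 in [(283,313),(328,358),(372,402)]:
    Q=P[212:272,u0:u1]; J=I[212:272,u0:u1].max(-1); m=(Q[...,2]>.011)&(Q[...,2]<.034)&(J<110)
    q=Q[m]; r=cv2.minAreaRect((q[:,:2]*1000).astype(np.float32)); print(m.sum(),r, q[:,2].max().round(3)); cs.append(np.array(r[0])/1000)
cs=np.array(cs); d=cs[2]-cs[0]; print("yaw",np.degrees(np.arctan2(d[1],d[0])),np.linalg.norm(d))
# side camera as a check
c=capture("side"); P=cloud(c); I=c["image"].astype(int)
for x in cs:
    m=(abs(P[...,0]-x[0])<.035)&(abs(P[...,1]-x[1])<.06)&(P[...,2]>.012)&(P[...,2]<.034)&(I.max(-1)<70)&(c["range_z"]>0)
    if m.sum()>10: q=P[m]; print("side",m.sum(),cv2.minAreaRect((q[:,:2]*1000).astype(np.float32)))
E
```

```text
corners [[0.322, -0.2093, 0.008], [0.6775, -0.2326, 0.008]]
1001 ((459.6361999511719, -282.102294921875), (84.70951080322266, 40.42221450805664), 86.40635681152344) 0.03
987 ((543.1707153320312, -291.1003723144531), (92.0726318359375, 49.23548889160156), 87.22096252441406) 0.031
987 ((619.43603515625, -292.1640930175781), (84.51519775390625, 41.021728515625), 86.25142669677734) 0.031
yaw -3.602873000552383 0.1601162924642237
side 229 ((461.1118469238281, -282.4189147949219), (86.66682434082031, 40.03609085083008), 86.58587646484375)
side 227 ((541.6511840820312, -287.62322998046875), (88.72721862792969, 43.34309387207031), 89.09895324707031)
side 224 ((620.9805908203125, -293.6968994140625), (87.81087493896484, 41.30839538574219), 86.5741195678711)
```

```bash
cat >> h.py <<'E'
FY=np.radians(-3.6); FX=np.array([np.cos(FY),np.sin(FY)]); FD=np.array([-np.sin(FY),np.cos(FY)]); FO=np.array([.540,-.2873])
CR={1:FO-.08*FX,2:FO,3:FO+.08*FX}
def grab(p,q,z,opening=.064):
    move_ptp([*p,.18],q); move_gripper(opening)
    servo_line([*p,z+.03],q,rate=.25); servo_line([*p,z],q,rate=.06)
    move_gripper(0.0); g=current_finger_gap(); print("gap",round(g,4),"grip",round(float(np.max(current_grip_force())),1))
    servo_line([*p,z+.02],q,rate=.08); servo_line([*p,.18],q,rate=.3); return g
def release(p,q,z,opening=.064):
    move_ptp([*p,.18],q); servo_line([*p,z+.02],q,rate=.25); hit=servo_line([*p,z],q,rate=.03,contact_N=5)
    print("put",hit,current_position().round(4) if hasattr(current_position(),'round') else current_position())
    move_gripper(opening); servo_line([*p,z+.03],q,rate=.08); servo_line([*p,.18],q,rate=.3)
def load(c,k,off=0.0):
    d=np.array([np.cos(c["th"]),np.sin(c["th"])]); p=np.array([c["x"],c["y"]])+d*off
    grab(p,down(c["th"]-np.pi/2),.015)
    release(CR[k]+FD*off,down(FY),.0305)
FB=((.40,.69),(-.37,-.20))
E
python3 - <<'E'
from h import *
move_ptp([0.50,0.20,0.42],down(0)); c=find_caps(("wrist",)); A=c[0]
load(A,3); move_ptp([0.50,-0.13,0.42],down(0))
print("fixture"); find_caps(("wrist",),zc=.04,box=FB,zmin=.033); find_caps(("side",),zc=.04,box=FB,zmin=.033); print(CR[3],current_clock())
c=capture("wrist"); cv2.imwrite("pics/f1.png",cv2.resize(c["image"][150:300,200:440],None,fx=3,fy=3))
E
```

```text
[0.4824 0.2093] z 0.0247 th 78.4 len 0.089 roll 3.0 412 
   ['0.93']
[0.5283 0.3386] z 0.0247 th 84.4 len 0.089 roll 0.0 495 
   ['0.93']
[0.5431 0.0756] z 0.0245 th 101.6 len 0.09 roll 1.0 344 
   ['0.94']
gap 0.0397 grip 30.0
put True [ 0.6201 -0.2924  0.0315]
fixture
[ 0.62   -0.2933] z 0.0411 th 85.6 len 0.092 roll None 0 
   ['1.00']
[ 0.6212 -0.2921] z 0.0411 th 86.1 len 0.089 roll -6.0 109 
   ['0.73']
[ 0.61984214 -0.29232324] 57.3833
```

View pics/f1.png

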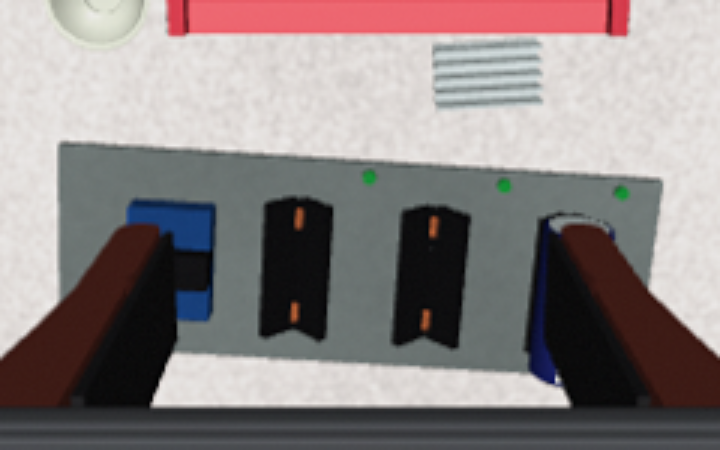

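The crop shows A seated in cradle 3 at (575,300), with a finger hiding its stripe. Next I load C and B, then check all three with the gripper wide open.

```bash
python3 - <<'E'
from h import *
for k,off in ((2,0),(1,-.018)):
    move_ptp([0.50,0.20,0.42],down(0)); c=find_caps(("wrist",))
    if k==2: c=[o for o in c if o["y"]>.27]
    if not c or c[0]["roll"] is None or abs(c[0]["roll"])>np.radians(6): print("stop"); break
    load(c[0],k,off)
move_gripper(.088); move_ptp([0.54,-0.10,0.42],down(0))
print("fixture"); find_caps(("wrist",),zc=.04,box=FB,zmin=.033); print(CR,current_clock())
c=capture("wrist"); cv2.imwrite("pics/f2.png",cv2.resize(c["image"][150:300,180:420],None,fx=3,fy=3))
E
```

```text
[0.4824 0.2094] z 0.0247 th 78.3 len 0.089 roll 1.0 411 
   ['0.93']
[0.5283 0.3388] z 0.0247 th 84.4 len 0.089 roll 0.0 500 
   ['0.93']
gap 0.0392 grip 30.0
put True [ 0.5404 -0.2874  0.0314]
[0.4824 0.2094] z 0.0246 th 78.4 len 0.089 roll 0.0 417 
   ['0.93']
gap 0.0391 grip 30.0
put True [ 0.4594 -0.3004  0.0315]
fixture
[ 0.4597 -0.2794] z 0.0409 th 86.3 len 0.086 roll 1.0 340 
   ['0.94']
[ 0.5398 -0.2819] z 0.0408 th 86.3 len 0.083 roll -2.0 349 
   ['0.93']
[ 0.6199 -0.2858] z 0.0409 th 86.4 len 0.077 roll -2.0 328 
   ['0.95']
{1: array([ 0.46015786, -0.28227676]), 2: array([ 0.54  , -0.2873]), 3: array([ 0.61984214, -0.29232324])} 80.7167
```

View pics/f2.png

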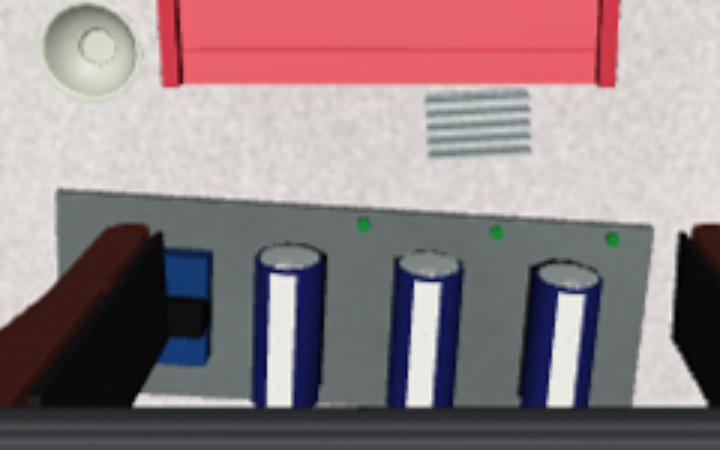

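All three capacitors sit in the cradles with their stripes up, at crop px (283,340), (425,340) and (567,350). Next is the lever.

```bash
python3 - <<'E'
from h import *
pv=FO-.155*FX; q=down(FY); P=lambda y,z:[*(pv+FD*y),z]
move_ptp(P(.085,.20),q); move_gripper(0.0); servo_line(P(.085,.086),q,rate=.2)
servo_line(P(.02,.086),q,rate=.08); print(np.round(current_force(),1))
hit=servo_line(P(-.025,.086),q,rate=.02,contact_N=14); p=np.array(current_position())
print("hit",hit,"y rel",((p[:2]-pv)@FD).round(4),p.round(4),np.round(current_force(),1))
sleep(.3); print(np.round(current_force(),1)); c=capture("side"); cv2.imwrite("pics/l1.png",cv2.resize(c["image"][90:190,240:440],None,fx=4,fy=4))
servo_line(P(.085,.086),q,rate=.12); servo_line(P(.085,.20),q,rate=.3)
move_gripper(.088); move_ptp([0.54,-0.10,0.42],q); print("fixture"); find_caps(("wrist",),zc=.04,box=FB,zmin=.033)
c=capture("side"); L=cloud(c)[110:150,345:385].reshape(-1,3); I=c["image"][110:150,345:385].reshape(-1,3).astype(int)
red=(I[:,2]>2*I[:,0])&(I[:,2]>60); print("red",L[red].mean(0).round(4),current_clock())
E
```

```text
[1.2 2.1 0.6]
hit True y rel -0.0069 [ 0.3832 -0.2843  0.0845] [2.1 4.3 2. ]
[2.6 3.5 2.1]
fixture
[ 0.4599 -0.2771] z 0.0408 th 86.5 len 0.081 roll 0.0 337 
   ['0.93']
[ 0.5398 -0.2817] z 0.0408 th 86.2 len 0.082 roll -4.0 348 
   ['0.94']
[ 0.6197 -0.2878] z 0.0408 th 86.5 len 0.081 roll 0.0 329 
   ['0.94']
red [ 0.3892 -0.2404  0.1069] 90.7083
```

View pics/l1.png

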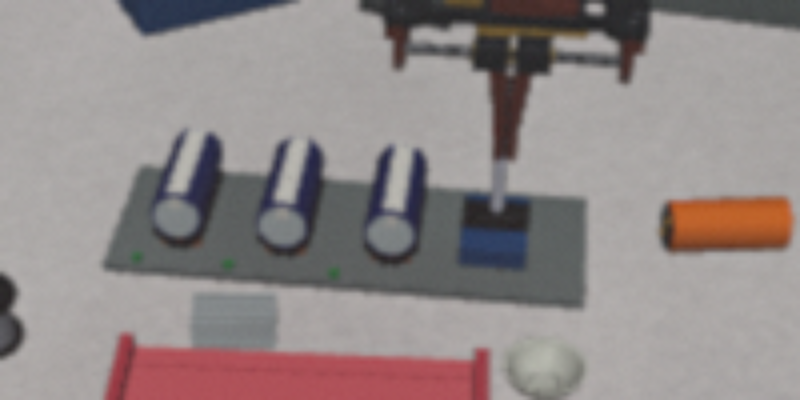

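At the press the red grip is hidden behind the finger at (505,140), and the capacitors are undisturbed. The steady force after contact was low, so I'll push again with small steps to confirm the hard stop.

```bash
python3 - <<'E'
from h import *
pv=FO-.155*FX; q=down(FY); P=lambda y,z:[*(pv+FD*y),z]
move_ptp(P(.085,.20),q); move_gripper(0.0); servo_line(P(.085,.086),q,rate=.2)
servo_line(P(.01,.086),q,rate=.1)
for y in np.arange(.004,-.022,-.003):
    servo_line(P(y,.086),q,rate=.03); sleep(.1); p=np.array(current_position()); f=np.array(current_force())
    print(round(y,3),((p[:2]-pv)@FD).round(4),f.round(1))
    if f[:2]@FD>18: break
servo_line(P(.085,.086),q,rate=.12); servo_line(P(.085,.20),q,rate=.3)
move_gripper(.088); move_ptp([0.54,-0.10,0.42],q); find_caps(("wrist",),zc=.04,box=FB,zmin=.033)
c=capture("side"); L=cloud(c)[110:150,345:385].reshape(-1,3); I=c["image"][110:150,345:385].reshape(-1,3).astype(int)
red=(I[:,2]>2*I[:,0])&(I[:,2]>60); print("red",L[red].mean(0).round(4),current_clock())
E
```

```text
0.004 0.0044 [2.  3.7 0.4]
0.001 0.0014 [ 2.2  4.5 -2. ]
-0.002 -0.0014 [ 2.6  4.2 -2.5]
-0.005 -0.0041 [ 1.1  5.3 -3. ]
-0.008 -0.0069 [ 1.5  5.4 -2.4]
-0.011 -0.0078 [ 4.6 12.  -2. ]
-0.014 -0.0085 [ 6.4 19.6  1.4]
[ 0.4599 -0.2769] z 0.0408 th 86.4 len 0.081 roll 1.0 340 
   ['0.94']
[ 0.5398 -0.2816] z 0.0408 th 86.4 len 0.082 roll -3.0 346 
   ['0.94']
[ 0.6198 -0.2882] z 0.0408 th 86.3 len 0.081 roll -2.0 329 
   ['0.95']
red [ 0.3893 -0.24    0.1075] 101.3833
```

The hard stop shows clearly: force climbs at y = -0.008, the lever is back at rest, and the capacitors stayed put. Next I unload them to the mat.

```bash
python3 - <<'E'
from h import *
for k,y,off in ((3,.07,0),(2,.20,0),(1,.33,-.018)):
    if grab(CR[k]+FD*off,down(FY),.0312)<.03: print("miss",k); break
    release(np.array([.53,y+off]),down(0),.0145)
move_gripper(.088); move_ptp([0.50,0.20,0.42],down(0)); sleep(1); find_caps(("wrist",)); print("-"); find_caps(("side","scene"))
c=capture("scene"); cv2.imwrite("pics/end.png",c["image"]); print(current_clock())
E
```

```text
gap 0.0394 grip 30.0
put True [0.5297 0.07   0.0151]
gap 0.0393 grip 30.0
put True [0.5297 0.2    0.0151]
gap 0.0396 grip 30.0
put True [0.5297 0.3119 0.0151]
[0.5286 0.2011] z 0.0247 th 89.9 len 0.09 roll -4.0 443 
   ['0.90']
[0.5288 0.0698] z 0.0246 th 90.1 len 0.09 roll 0.0 351 
   ['0.93']
[0.5284 0.3292] z 0.0248 th 90.0 len 0.09 roll -2.0 483 
   ['0.94']
-
skip [0.457 0.504] 225 0.117
[0.5295 0.0697] z 0.0235 th 90.0 len 0.09 roll 0.0 444 
   ['0.71']
[0.5294 0.201 ] z 0.0236 th 90.0 len 0.089 roll 1.0 592 
   ['0.70']
[0.5295 0.3302] z 0.0236 th 90.0 len 0.089 roll 0.0 771 
   ['0.73']
132.4917
```

View pics/end.png

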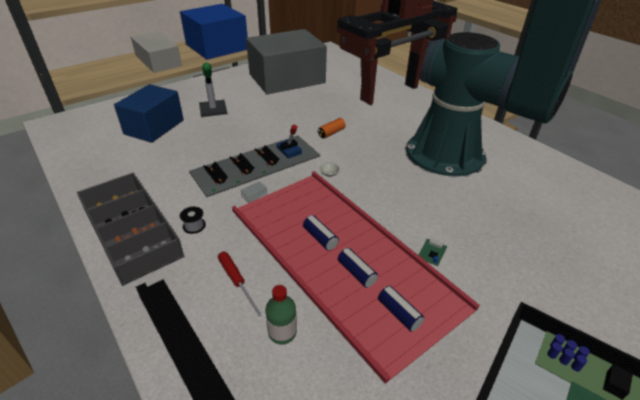

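All three capacitors lie on the mat at (320,232), (357,267) and (400,307). The cradles are empty, the lever at (291,140) is at rest, and the bystanders haven't moved.

```bash
python3 -c "
from bench import *
print(close_job())"
```

```text
the job is handed in; nothing more can be done
None
```

The job is done and handed in at about 132 s: all three blue capacitors were rolled stripe-up, loaded, discharged with the lever pushed to its hard stop, and laid back on the mat, with the lever back at rest and nothing else moved.

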